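Close the keyed hood of a ring-core test holder and hold it home

ROBOT

A 6-joint arm with a two-finger parallel gripper is mounted at the origin on a cart in front of the work surface, level with it; the furniture and walls round the work are solid. World frame = base frame: x ahead of the robot, y to its left, z up, the work surface at z = 0. Lengths are in m, angles in degrees, forces in N, time in s.
With the tool pointing down it reaches from about 0.3 to 0.75 m from the base axis. Payload 8.5 kg.
Tool frame: the origin (TCP) lies between the finger pads; the fingertips stand env.finger_overhang ahead of it and the grasp point (between the pads) lies 2 mm behind it (env.finger_overhang is the distance from the TCP to the fingertips, in m); z points along the fingers, y is the line along which they close (so a half turn about z gives the same grasp; the last joint's range is limited). The gripper opens to 85 mm and grips with 20 to 120 N. Pads are 22 mm wide; open, the fingers measure 114 mm over their backs; the gripper's body (76 mm by 85 mm) begins 54 mm behind the grasp point. The pads swing forward as they close: fully open they stand 13 mm farther back than shut.
Start: joints at [54.929, 21.807, 74.336, -0, 83.858, -12.336], TCP at [0.213, 0.507, 0.248] pointing down, gripper open.
Joint ranges: [-178.18, 178.18], [-50.72, 133.34], [12.68, 142.11], [-81.47, 261.47], [9.98, 163.14], [-165.26, 165.26]. Speed limits (degrees/s): [136.94, 136.94, 180, 180, 180, 180].

INTERFACE

Orientations are given as a 3x3 rotation matrix whose columns are the frame's x, y, z axes.
In Python, from rig import env gives the robot as it stands. The module is installed in compiled form; this text tells all that it offers.
- The arm moves only by the tool jog_arm, never from a script. Its arguments are lists of equal length, an entry for each row: "hand": the finger opening in m, from 0 to 0.0854; "travel": the shift along the world's x, y, z in m, a list of three; "yaw": the turn about the world's z in rad. A call has exactly 5 rows; each row shifts and turns the commanded pose from where the row before left it; what a row does not reach is not made up. A row lasts 1/8 s, in which the tool goes at most 62.5 mm and 10.7 degrees, less where a joint would pass 70% of its speed; a pose out of reach is approached as far as the arm can. A call is refused whole if a number of a shift passes 0.0625 or a number of a turn 0.188, either way. A call with a gripper value outside its range is refused whole. The fingers move at their own pace and stop on an object; "grip_force" is the grip in N (left out, the last holds). Time passes only in rows, so rows that do not move let the fingers close, or fill a call up. It gives the time, the measured TCP pose, the force, the opening and the grip force at its end, in the units of the state.
- env.observe(): the state, without advancing time (a new reading comes with each control period).
- env.get_image(name): name is "scene" or "side" or "wrist"; returns the picture (384x512x3 uint8, red, green, blue); there is no depth.
- env.calibration(name): a dict with "fx", "fy", "cx", "cy" (pixels), "k1" (the pictures are not rectified: a ray, as slopes to the right and down, at radius r is drawn at 1 + k1 r^2 times it, then the intrinsics apply), "position" and "rotation" of the camera in the world; the wrist camera has in their place "hand_eye" (4x4, takes a point from camera to tool coordinates, whose origin is the TCP and whose axes are the flange's). Camera axes: x right, y down, z forward; pixel columns grow to the right and rows downward; lengths in m; the calibration is good to about 2 mm. A picture is of the moment at which its call begins: read the wrist's pose just before it. calibration takes no time and is no camera call.
- env.close_job(): hands the job in; it is judged then, once.
The state is a dict: "time_s": time; "q": joint angles; "qvel": joint speeds; "joint_efforts": joint torques, N m; "position": TCP position; "tool_rot": TCP orientation; "ft_force": force on the tool from outside, world axes, zero at the start; "wrist_torque": the same for the moment, N m; "grip_width": finger opening in m; "gripper_force": force on a finger pad.
Only numpy, scipy, OpenCV 4.12 (cv2) and the standard library are available. Lean on these libraries where they do the work, as an engineer would, in place of code of your own. Each camera call takes 0.05 s, during which the arm holds its last target. There are 200 camera calls.

TASK

First hold the wooden scraper block and wipe the three loose ferrite chips off the test holder's metal plate onto the bench, keeping the fingers off the chips, and stand the block upright on the bench again. Then set the knurled hood over the ring core on the plate, turn it until the keyways hidden inside drop over the lugs, and push it fully home against the spring so that its flange lies flat on the plate. Finish while still gripping the hood and holding it pressed home; do not let go, and leave everything else where it stands.

Things in the scene. Friction and masses are not known exactly. Their poses are not given: they have to be found in the camera images.
- plate_centre (a point): Centre of the flat top of the test holder's bare metal plate, 28 mm above the bench. The plate measures 108 mm along this frame's x and 130 mm along its y, z up; its four screw heads are flush. The holder is a grey box fixed to the bench; a boss stands on the plate's middle. Sockets stick out 9 mm on its +x side. The bench is bare for 12 cm past the +x side and 7 cm past the +y end.
- boss_top (a point): Centre of the boss's top, 14 mm above the plate. Boss: 41.6 mm wide, bevelled top. Four level round lugs, 4 mm thick, 90 degrees apart, stick out of its side to 26.8 mm from the axis, tops 11.5 mm above the plate; their bearing differs every time and is not tied to this frame's x and y. A green ring core, 34 mm wide, is fixed on the boss, its top 27 mm above the plate.
- contact_top (a point): Top of the brass spring contact, 12 mm wide, that stands on the boss's axis through the core, 39 mm above the plate when free. It can be pressed down 9 mm: 3 N to start it, 0.7 N more per mm.
- hood_mid (a point): Centre, half-way up, of the loose bare-metal hood, a closed-top cap standing on its open rim; z up. 46 mm high, about 160 g. Flange at the rim 80 mm wide, 3.5 mm thick; body 60 mm wide, with a knurled band from 12 mm below to 17 mm above this point: grip there. Seated on the boss this point is 34.5 mm above the plate while the rim rests on the lugs, and 23 mm when home.
- hood_rim (a point): Centre of the hood's open rim. Bore 45 mm wide, 33 mm deep, with four upright keyways 90 degrees apart, 8 mm wide, 11 mm at the rim, unseen from outside. On the lugs the rim is 11.5 mm above the plate. Turned under a light push, at most a quarter turn, the hood drops to 6 mm, where the spring contact carries it; home (0 mm) takes about 7 N. Let go, it springs back 6 mm.
- scraper_mid (a point): Centre of the loose scraper block, standing on the bench: wooden block with a dark rubber sole, 60 mm along its x, 26 mm along its y, 46 mm high (z up), 90 g. Grip it across its 26 mm, high up, so that the fingers stay above the chips.
- chip0_mid (a point): Centre of a loose dark ferrite chip, a broken piece of ring core about 12 x 8 x 8 mm, lying on the plate in the lane along its -x edge: 42 to 47 mm from the boss axis toward -x, within 36 mm of it along y. Past 30 mm toward -x the lane is clear of the lugs. Chip 1 of 3.
- chip1_mid (a point): Centre of a loose dark ferrite chip, a broken piece of ring core about 12 x 8 x 8 mm, lying on the plate in the lane along its -x edge: 42 to 47 mm from the boss axis toward -x, within 36 mm of it along y. Past 30 mm toward -x the lane is clear of the lugs. Chip 2 of 3.
- chip2_mid (a point): Centre of a loose dark ferrite chip, a broken piece of ring core about 12 x 8 x 8 mm, lying on the plate in the lane along its -x edge: 42 to 47 mm from the boss axis toward -x, within 36 mm of it along y. Past 30 mm toward -x the lane is clear of the lugs. Chip 3 of 3.
- pot_top (a point): Centre of the top of a fixed black pot, 72 mm wide and 93 mm tall, that stands on the bench beside the test holder: carry things over or round it.
- carton_edge (a point): Point on the bench straight below the lower front corner of a big cardboard carton that hangs over the back of the bench, its underside 0.52 m above it. From this corner its front runs 0.34 m to (0.72, -0.12), its left side 0.27 m to (0.78, 0.31). Keep the raised arm out of it: pass in front, closer to the robot.
- glue_bottle: Bystander: white glue bottle with a red nozzle, 37 mm wide, 126 mm tall; origin at the centre of its underside
- solder_spool: Bystander: spool of solder wire, 55 mm wide, 40 mm high; origin at the centre of its underside
- spare_core: Bystander: green ring core lying flat, 34 mm wide, 13 mm high; origin at the centre of its underside
- tape_roll: Bystander: roll of yellow tape lying flat, 62 mm wide, 18 mm high; origin at the centre of its underside
Not all that is in view belongs to the job. Of the things shaped like the part that bears scraper_mid, the wooden one is meant.

How it is judged (in metres and radians):
On the way, in this order (a step that is already met when the one before it is completed fails the run):
1. all three chips are off the plate while the block is in the fingers (height (world z) of each of chip0_mid, chip1_mid, chip2_mid below 0.018 m and contact force between the fingers and scraper above 1 N), for 0.1 s.
2. the hood is over the boss and its keyways have dropped over the lugs (rim under 9 mm above the plate) (horizontal distance between hood_mid and plate_centre below 0.005 m and z of hood_mid in the frame of plate_centre below 0.032 m), for 0.1 s.
At the end, for the whole second after the job is handed in: The gripper still holds the hood (over 3 N), pressed home: within 2.5 mm of resting on the plate, within 5 mm of the boss axis, level to 0.06 rad. All chips are off the plate, the block stands upright (within 0.2 rad) at rest on the bench (horizontal distance between hood_mid and plate_centre below 0.005 m and z of hood_mid in the frame of plate_centre below 0.0255 m and angle between hood_mid's own z axis and vertical below 0.06 rad and contact force between the fingers and hood above 3 N and height (world z) of each of chip0_mid, chip1_mid, chip2_mid below 0.018 m and height (world z) of scraper_mid below 0.028 m and angle between scraper_mid's own z axis and vertical below 0.2 rad and linear speed of scraper below 0.02 m/s); the arm keeps its last pose, push and grip.
It fails at once if the fingers touch a chip (contact force between the fingers and chip0 above 1 N or contact force between the fingers and chip1 above 1 N or contact force between the fingers and chip2 above 1 N).
It fails at once if a bystander is moved more than 30 mm (distance of any of glue_bottle, solder_spool, spare_core, tape_roll from where it was at the start of the episode above 0.03 m).
It also fails if it takes over 72 s, if anything falls off the work surface, if the arm or the gripper's body presses on something with over 40 N, if the wrist force passes 120 N, or if a joint passes its speed limit or range.

## Working session

There is one attempt and no reset: what is moved stays moved. The work goes in short steps, Python scripts to look and compute and a tool call to move; the robot and the scene stay as the last step left them, time stands still between calls to the robot, and variables do not carry over. Pictures are saved under pics/ and viewed, at most 10 in all, crops included, and the job is handed in when it is done.

Besides the shell and the picture viewer there is one more tool, called after "Emit:" as name(argument=value, ...) on one line, values as JSON. jog_arm: Moves the arm, as the interface text tells. Its arguments: {"type":"object","properties":{"hand":{"type":"array"},"travel":{"type":"array"},"yaw":{"type":"array"},"grip_force":{"type":"number"}},"required":["hand","travel","yaw"]}

```bash
mkdir -p pics; cat > h.py <<'E'
import numpy as np,cv2
from rig import env
def cam(n,s=None):
    c=env.calibration(n)
    if n=="wrist":
        s=s or env.observe(); T=np.array(c["hand_eye"]); R=np.array(s["tool_rot"])
        return c,R@T[:3,3]+np.array(s["position"]),R@T[:3,:3]
    return c,np.array(c["position"]),np.array(c["rotation"])
def und(c,u,v):
    K=np.array([[c["fx"],0,c["cx"]],[0,c["fy"],c["cy"]],[0,0,1.]])
    return cv2.undistortPoints(np.array([[[u,v]]],float),K,np.array([c["k1"],0,0,0.]))[0,0]
def ray(C,u,v):
    c,p,R=C; d=R@np.append(und(c,u,v),1); return p,d/np.linalg.norm(d)
def onz(C,u,v,z):
    p,d=ray(C,u,v); return p+d*(z-p[2])/d[2]
def proj(C,X):
    c,p,R=C; q=R.T@(np.array(X)-p); a=q[:2]/q[2]; a=a*(1+c["k1"]*(a@a)); return np.array([c["fx"]*a[0]+c["cx"],c["fy"]*a[1]+c["cy"]])
def cross(r1,r2):
    A=np.zeros((3,3));b=np.zeros(3)
    for p,d in (r1,r2):
        M=np.eye(3)-np.outer(d,d);A+=M;b+=M@p
    return np.linalg.solve(A,b)
def snap(n,f=None):
    s=env.observe(); im=env.get_image(n)[:,:,::-1].copy()
    if f: cv2.imwrite("pics/"+f,im)
    return im,cam(n,s)
E
python3 - <<'E'
from h import *
a,C=snap("scene","scene.png");b,D=snap("side","side.png")
cv2.imwrite("pics/w0.png",snap("wrist")[0])
print(C,D,env.finger_overhang,env.calibration("wrist")); print(env.observe())
E
```

```text
({'fx': 383.4382298356311, 'fy': 383.4382298356311, 'cx': 261.03104967267245, 'cy': 186.73523157064446, 'k1': 0.03655501173768152, 'position': array([ 0.00496168, -0.67895512,  1.09978873]), 'rotation': array([[ 0.86897435, -0.36721182,  0.33172135],
       [-0.49465607, -0.66367226,  0.56111897],
       [ 0.01410474, -0.65168597, -0.75835774]])}, array([ 0.00496168, -0.67895512,  1.09978873]), array([[ 0.86897435, -0.36721182,  0.33172135],
       [-0.49465607, -0.66367226,  0.56111897],
       [ 0.01410474, -0.65168597, -0.75835774]])) ({'fx': 360.9837001652669, 'fy': 360.9837001652669, 'cx': 249.68449881787498, 'cy': 186.3589477291137, 'k1': 0.018607649869763845, 'position': array([0.2138934 , 0.83786585, 0.64401478]), 'rotation': array([[-0.95846911, -0.1400919 ,  0.24841745],
       [-0.28410338,  0.54519301, -0.78870137],
       [-0.02494478, -0.82652213, -0.56235124]])}, array([0.2138934 , 0.83786585, 0.64401478]), array([[-0.95846911, -0.1400919 ,  0.24841745],
       [-0.28410338,  0.54519301, -0.78870137],
       [-0.02494478, -0.82652213, -0.56235124]])) 0.017 {'fx': 309.0
[... 582 characters left out ...]
8592028e+01, -1.23362328e+01]), 'qvel': array([-0.00635237, -0.08980296, -0.14731099, -0.09612542, -0.01812902,
       -0.00134759]), 'joint_efforts': array([ 1.36144230e-03, -4.48630357e+01, -2.31345731e+01, -2.16178805e-04,
        3.77464341e-03,  1.74656356e-05]), 'position': array([0.21244775, 0.50708959, 0.24785624]), 'tool_rot': array([[-9.22305303e-01,  3.86461560e-01, -6.24732139e-04],
       [ 3.86462006e-01,  9.22304846e-01, -9.42167938e-04],
       [ 2.12081789e-04, -1.11040172e-03, -9.99999361e-01]]), 'ft_force': array([-0.42988278,  0.13490309,  1.01510848]), 'wrist_torque': array([ 0.00061426,  0.03443294, -0.0345156 ]), 'gripper_force': 0.0, 'grip_width': 0.08554535096642318}
```

View pics/scene.png

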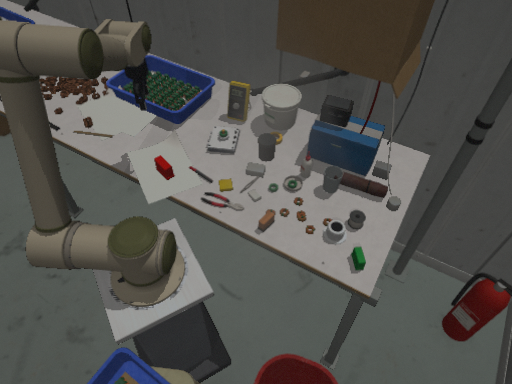

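View pics/side.png

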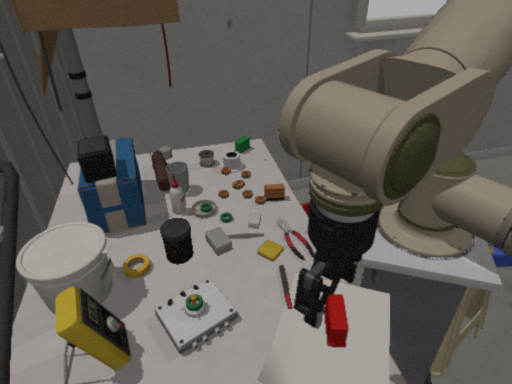

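The scene view shows the holder at scene (223,136) / side (197,312). Block-shaped candidates are brown (266,219), red (164,167), green (358,258) and grey (255,169); hood candidates are the cylinder at (333,180) and the cup at (336,230). I'll locate them and enlarge.

```bash
python3 - <<'E'
from h import *
C=cam("scene");D=cam("side")
for n,a,b in [("holder",(223,136),(197,312)),("brown",(266,218),(274,191)),("cyl",(333,180),(178,177)),("flatring",(292,184),(204,208)),("pot",(267,147),(178,240)),("cup",(336,230),(232,160)),("spool",(357,219),(206,158)),("grey",(255,169),(218,240)),("spare",(273,188),(226,217)),("bottle",(307,165),(177,197)),("tape",(278,138),(136,266))]:
    print(n,onz(C,*a,.025).round(3),onz(D,*b,.025).round(3),cross(ray(C,*a),ray(D,*b)).round(3))
s=cv2.imread("pics/scene.png");d=cv2.imread("pics/side.png")
A=cv2.resize(s[120:270,200:400],(800,600),interpolation=cv2.INTER_CUBIC)
B=cv2.resize(d[130:350,120:320],(545,600),interpolation=cv2.INTER_CUBIC)
cv2.imwrite("pics/c1.png",A);cv2.imwrite("pics/c2.png",B)
E
```

```text
holder [0.474 0.435 0.025] [0.462 0.429 0.025] [0.467 0.43  0.028]
brown [ 0.42  -0.016  0.025] [ 0.41  -0.025  0.025] [ 0.413 -0.02   0.03 ]
cyl [0.729 0.014 0.025] [ 0.725 -0.024  0.025] [0.712 0.001 0.044]
flatring [0.583 0.072 0.025] [0.581 0.106 0.025] [0.592 0.084 0.007]
pot [0.601 0.289 0.025] [0.594 0.245 0.025] [0.584 0.266 0.049]
cup [ 0.601 -0.174  0.025] [ 0.592 -0.169  0.025] [ 0.597 -0.174  0.024]
spool [ 0.692 -0.172  0.025] [ 0.684 -0.16   0.025] [ 0.692 -0.171  0.02 ]
grey [0.499 0.206 0.025] [0.496 0.219 0.025] [0.501 0.211 0.018]
spare [0.511 0.09  0.025] [0.508 0.128 0.025] [0.519 0.104 0.005]
bottle [0.687 0.127 0.025] [0.679 0.076 0.025] [0.665 0.105 0.051]
tape [0.669 0.314 0.025] [0.65  0.351 0.025] [0.674 0.331 0.003]
```

View pics/c1.png

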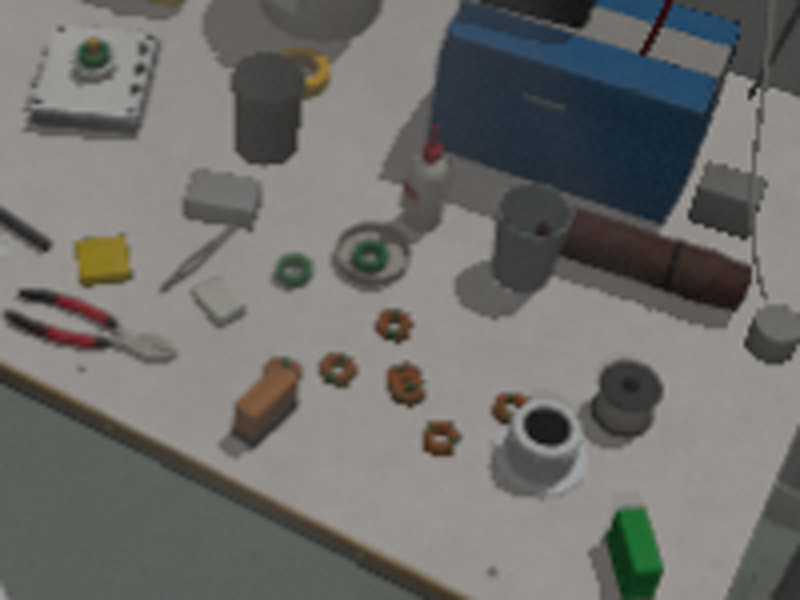

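View pics/c2.png

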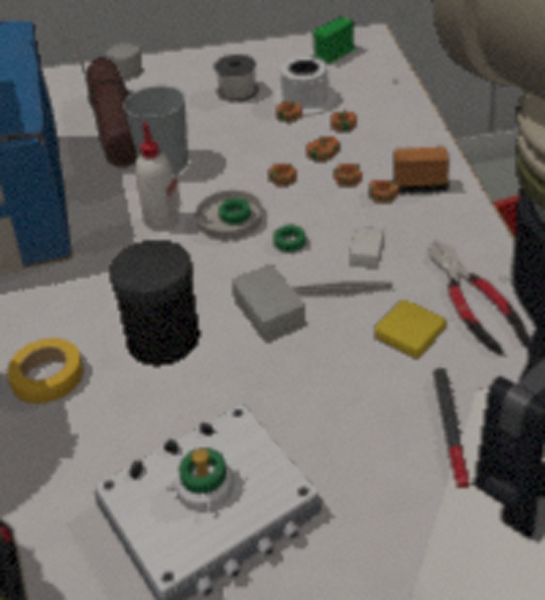

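The brown block at scene (266,219) / side (274,191) has wooden colour and a dark sole, so it fits scraper_mid; the red, green and grey blocks don't. The hood isn't certain yet, so I'll enlarge the cup, the small cylinder and the wrist view.

```bash
python3 - <<'E'
from h import *
s=cv2.imread("pics/scene.png");d=cv2.imread("pics/side.png");w=cv2.imread("pics/w0.png")
f=lambda im,x,y,r:cv2.convertScaleAbs(cv2.resize(im[y-r:y+r,x-r:x+r],(266,266),interpolation=cv2.INTER_CUBIC),alpha=1.4)
A=np.hstack([f(s,336,230,18),f(s,266,219,18),f(s,393,203,18)])
B=np.hstack([f(d,232,160,18),f(d,274,191,18),cv2.resize(w,(266,266))])
cv2.imwrite("pics/c3.png",np.vstack([A,B]))
E
```

```text
(no output)
```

View pics/c3.png

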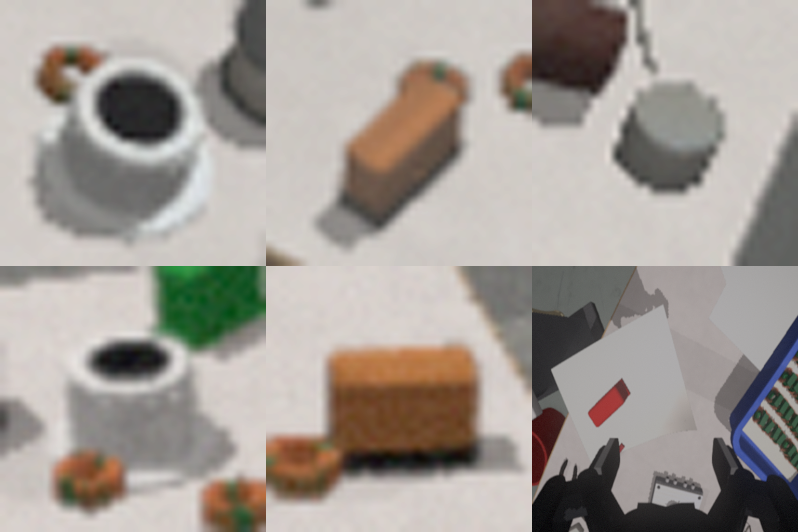

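The cup at scene (336,230) has a flange and a textured grey body 46 mm high, so it is the hood. The block is confirmed by its dark sole. The three dark chips lie on the plate edge opposite the sockets, at side (170,302), (183,293), (196,287). Next I compute the poses.

```bash
python3 - <<'E'
from h import *
C=cam("scene");D=cam("side")
print("plate corners/screws side")
for x,y in [(97,490),(245,410),(320,493),(165,595),(108,484),(237,412),(303,491),(168,577)]:
    print(onz(D,120+x/2.727,130+y/2.727,.028).round(3))
print("scene plate")
for x,y in [(50,27),(158,37),(138,125),(30,120)]: print(onz(C,200+x/4,120+y/4,.028).round(3))
print("chips")
for x,y in [(137,468),(171,445),(207,428)]: print(onz(D,120+x/2.727,130+y/2.727,.032).round(3))
for x,y in [(152,45),(145,70),(133,100),(95,47)]: print(onz(C,200+x/4,120+y/4,.032).round(3))
print("core top",onz(D,120+203/2.727,130+470/2.727,.055).round(3),onz(C,200+95/4,120+52/4,.055).round(3))
g=lambda x,y,z:onz(C,248+(x-266)/7.39,201+y/7.39,z).round(3)
print("block top",[g(*p,.046) for p in [(347,150),(405,68),(460,105),(385,170)]],"bottom",[g(*p,0) for p in [(378,228),(460,150)]])
k=lambda x,y,z:onz(C,318+x/7.39,212+y/7.39,z).round(3)
print("hood top",k(138,107,.046),"side",onz(D,214+132/7.39,142+(360-266)/7.39,.046).round(3))
print("pot top",onz(C,200+267/4,120+75/4,.093),onz(D,120+152/2.727,130+265/2.727,.093))
E
```

```text
plate corners/screws side
[0.545 0.448 0.028]
[0.467 0.348 0.028]
[0.384 0.407 0.028]
[0.459 0.511 0.028]
[0.539 0.442 0.028]
[0.472 0.352 0.028]
[0.396 0.409 0.028]
[0.463 0.499 0.028]
scene plate
[0.46  0.505 0.028]
[0.553 0.436 0.028]
[0.473 0.328 0.028]
[0.382 0.386 0.028]
chips
[0.523 0.425 0.032]
[0.507 0.399 0.032]
[0.487 0.376 0.032]
[0.539 0.424 0.032]
[0.515 0.393 0.032]
[0.484 0.359 0.032]
[0.486 0.449 0.032]
core top [0.464 0.43  0.055] [0.472 0.418 0.055]
block top [array([ 0.384, -0.029,  0.046]), array([ 0.431, -0.001,  0.046]), array([ 0.442, -0.032,  0.046]), array([ 0.394, -0.047,  0.046])] bottom [array([ 0.391, -0.046,  0.   ]), array([ 0.447, -0.027,  0.   ])]
hood top [ 0.6   -0.173  0.046] side [ 0.591 -0.169  0.046]
pot top [0.58614857 0.26848417 0.093     ] [0.57699486 0.27129258 0.093     ]
```

Emit:
jog_arm(hand=[0.085,0.085,0.085,0.085,0.085], travel=[[0.02,-0.052,0],[0.02,-0.052,0],[0.02,-0.052,0],[0.02,-0.052,0],[0.02,-0.052,0]], yaw=[0.08,0.08,0.08,0.08,0.08])

```text
time_s: 0.78
position: [0.3128, 0.2456, 0.2483]
tool_rot: [[-1.0, -0.006, 0.0], [-0.006, 1.0, -0.0], [-0.0, -0.0, -1.0]]
ft_force: [0.6, 0.5, -0.2]
grip_width: 0.0852
gripper_force: 0.0
```

Emit:
jog_arm(hand=[0.085,0.085,0.085,0.085,0.085], travel=[[0.02,-0.052,0],[0.02,-0.052,0],[0.02,-0.052,-0.02],[0.02,-0.052,-0.03],[0.02,-0.052,-0.03]], yaw=[0.08,0.08,0.08,0.08,0.08])

```text
time_s: 1.4
position: [0.4124, -0.0134, 0.1684]
tool_rot: [[-0.919, -0.394, 0.001], [-0.394, 0.919, -0.0], [-0.001, -0.001, -1.0]]
ft_force: [1.3, 0.6, 0.2]
grip_width: 0.0853
gripper_force: 0.0
```

Emit:
jog_arm(hand=[0.085,0.085,0.085,0.085,0.085], travel=[[0,0,0],[0,0,0],[0,0,0],[0,0,0],[0,0,0]], yaw=[0,0,0,0,0])

```text
time_s: 2.02
position: [0.412, -0.011, 0.1694]
tool_rot: [[-0.919, -0.393, 0.001], [-0.393, 0.919, -0.0], [-0.001, -0.0, -1.0]]
ft_force: [0.7, 0.0, -0.0]
grip_width: 0.0849
gripper_force: 0.0
```

```bash
python3 - <<'E'
from h import *
a,C=snap("wrist","w1.png")
h=cv2.cvtColor(a,cv2.COLOR_BGR2HSV)
m=cv2.inRange(h,(5,80,60),(20,255,255))
for c in sorted(cv2.findContours(m,cv2.RETR_EXTERNAL,cv2.CHAIN_APPROX_NONE)[0],key=cv2.contourArea)[-3:]:
    print(cv2.contourArea(c),cv2.minAreaRect(c),onz(C,*cv2.minAreaRect(c)[0],.046))
    P=np.array([onz(C,*p[0],.046)[:2] for p in c],np.float32); print(cv2.minAreaRect(P))
s=env.observe();print(s["position"],s["tool_rot"][:,1],s["ft_force"],s["time_s"])
E
```

```text
297.0 ((93.08197021484375, 290.5983581542969), (17.156940460205078, 28.808298110961914), 50.194427490234375) [ 0.56627197 -0.11804236  0.046     ]
((0.567334771156311, -0.11848679929971695), (0.016621263697743416, 0.03460254147648811), 63.0991096496582)
433.0 ((178.5, 268.5), (33.0, 21.0), 90.0) [ 0.50845835 -0.0489974   0.046     ]
((0.5091900825500488, -0.048659682273864746), (0.03512556478381157, 0.019447587430477142), 20.368515014648438)
2066.5 ((242.10569763183594, 189.03150939941406), (88.29499053955078, 30.839435577392578), 89.24615478515625) [ 0.41469346 -0.02395913  0.046     ]
((0.4163719713687897, -0.023579295724630356), (0.07752536982297897, 0.026540109887719154), 23.86374855041504)
[ 0.4120099  -0.01108859  0.16927575] [-3.93061568e-01  9.19512108e-01 -2.95917743e-04] [0.34288218 0.21298635 0.25231126] 2.075
```

View pics/w1.png

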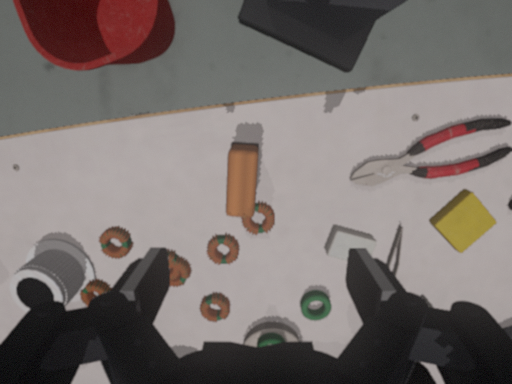

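The wrist view shows the block at about (241,183), with a copper ring touching its far end at (258,219); the hood is at lower left (45,280). I'll measure the block from the rows clear of the ring.

```bash
python3 - <<'E'
from h import *
C=cam("wrist");a=cv2.imread("pics/w1.png");h=cv2.cvtColor(a,cv2.COLOR_BGR2HSV)
m=cv2.inRange(h,(5,80,40),(20,255,255))
for r in range(148,222,6):
    x=np.where(m[r,200:300])[0]+200
    if len(x): print(r,x.min(),x.max(),onz(C,x.min(),r,.046)[:2].round(4),onz(C,x.max(),r,.046)[:2].round(4),a[r,240])
print("ring",onz(C,258,219,.005))
E
```

```text
148 232 256 [ 0.3858 -0.0447] [ 0.3782 -0.0269] [58 69 90]
154 229 257 [ 0.3913 -0.0451] [ 0.3824 -0.0242] [ 76 107 153]
160 228 257 [ 0.3962 -0.0441] [ 0.387  -0.0223] [ 77 110 157]
166 228 256 [ 0.4009 -0.0422] [ 0.3919 -0.0211] [ 78 110 156]
172 228 256 [ 0.4056 -0.0404] [ 0.3965 -0.0191] [ 76 109 154]
178 228 256 [ 0.4104 -0.0385] [ 0.4012 -0.0171] [ 77 109 155]
184 227 255 [ 0.4155 -0.0374] [ 0.4063 -0.0159] [ 76 108 154]
190 227 254 [ 0.4204 -0.0354] [ 0.4114 -0.0146] [ 77 107 153]
196 227 254 [ 0.4253 -0.0335] [ 0.4163 -0.0125] [ 75 106 151]
202 227 254 [ 0.4303 -0.0315] [ 0.4213 -0.0104] [ 76 107 151]
208 227 270 [ 0.4353 -0.0296] [0.4209 0.0043] [ 75 106 150]
214 228 273 [ 0.4401 -0.0268] [0.4249 0.0089] [ 75 104 148]
220 243 273 [ 0.4402 -0.0128] [0.43   0.0111] [160 162 170]
ring [0.44953661 0.00538174 0.005     ]
```

Emit:
jog_arm(hand=[0.07,0.06,0.06,0.06,0.06], travel=[[-0.0015,-0.0155,-0.029],[0,0,-0.04],[0,0,-0.04],[0,0,-0.02],[0,0,0]], yaw=[-0.055,0,0,0,0])

```text
time_s: 2.7
position: [0.4101, -0.0267, 0.0393]
tool_rot: [[-0.94, -0.341, -0.003], [-0.341, 0.94, 0.001], [0.002, 0.002, -1.0]]
ft_force: [-0.9, -0.7, -0.5]
grip_width: 0.0602
gripper_force: 0.0
```

Emit:
jog_arm(hand=[0.0,0.0,0.0,0.0,0.0], travel=[[0,0,0],[0,0,0],[0,0,0],[0,0,0],[0,0,0]], yaw=[0,0,0,0,0], grip_force=50)

```text
time_s: 3.32
position: [0.411, -0.0271, 0.0411]
tool_rot: [[-0.94, -0.341, 0.002], [-0.341, 0.94, -0.001], [-0.002, -0.001, -1.0]]
ft_force: [-0.5, 0.1, 5.2]
grip_width: 0.025
gripper_force: 49.3
```

Emit:
jog_arm(hand=[0,0,0,0,0], travel=[[0,0,0.02],[0,0,0.06],[0,0.02,0.06],[0.01,0.045,0.02],[0.018,0.055,0]], yaw=[0,0,0,-0.12,-0.12])

```text
time_s: 3.95
position: [0.4392, 0.0938, 0.2021]
tool_rot: [[-0.995, -0.102, 0.006], [-0.102, 0.995, -0.0], [-0.006, -0.001, -1.0]]
ft_force: [1.0, -0.9, -1.7]
grip_width: 0.0249
gripper_force: 49.6
```

Emit:
jog_arm(hand=[0,0,0,0,0], travel=[[0.018,0.055,0],[0.018,0.055,0],[0.018,0.055,0],[0.018,0.055,0],[0.018,0.055,0]], yaw=[-0.12,-0.12,-0.12,-0.12,-0.12])

```text
time_s: 4.58
position: [0.5286, 0.3697, 0.2001]
tool_rot: [[-0.88, 0.475, 0.001], [0.475, 0.88, 0.0], [-0.001, 0.0, -1.0]]
ft_force: [1.3, 0.9, -1.1]
grip_width: 0.0247
gripper_force: 49.6
```

Emit:
jog_arm(hand=[0,0,0,0,0], travel=[[0.01,0.05,0],[0.008,0.02,0],[0,0,0],[0,0,0],[0,0,0]], yaw=[-0.12,-0.017,0,0,0])

```text
time_s: 5.2
position: [0.5466, 0.4368, 0.1999]
tool_rot: [[-0.808, 0.589, 0.0], [0.589, 0.808, 0.0], [-0.0, 0.0, -1.0]]
ft_force: [-0.0, -0.2, -0.2]
grip_width: 0.0253
gripper_force: 49.7
```

```bash
python3 - <<'E'
from h import *
a,C=snap("wrist","w2.png")
s=env.observe();print(s["position"],s["tool_rot"][:,1],s["ft_force"],s["grip_width"],s["time_s"])
E
```

```text
[0.54660594 0.43688523 0.19993595] [5.88859264e-01 8.08235546e-01 2.62993904e-04] [ 0.67870242 -0.18412307 -1.85053199] 0.02492335437983357 5.25
```

View pics/w2.png

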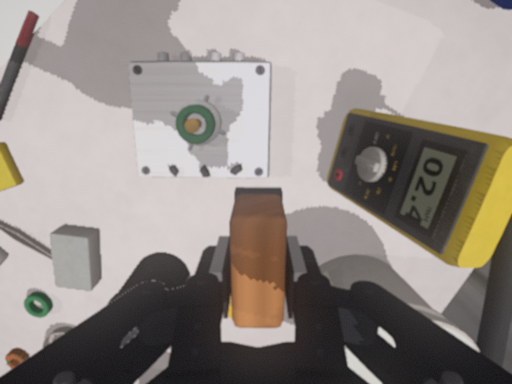

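The plate is at (131..270, 62..178) with chips at (174,170), (205,172) and (236,169). The core is at (196,124) and the block, held square, is at (258,255). The lane is clear.

```bash
python3 - <<'E'
from h import *
a=cv2.imread("pics/w2.png");C=cam("wrist")
S=np.array([onz(C,*p,.028)[:2] for p in [(138,70),(261,70),(261,170),(146,170)]])
K=np.array([onz(C,*p,.028)[:2] for p in [(131,62),(270,62),(271,178),(137,178)]])
c=K.mean(0);print("centre",S.mean(0),c)
y=(K[0]-K[1])+(K[3]-K[2]);y/=np.linalg.norm(y);x=np.array([y[1],-y[0]])
print("ex",x,"ey",y,np.degrees(np.arctan2(y[1],y[0])))
print([np.linalg.norm(K[i]-K[(i+1)%4]).round(4) for i in range(4)])
f=lambda P:np.array([(P[:2]-c)@x,(P[:2]-c)@y]).round(4)
print([f(np.array(k)) for k in K])
for p in [(174,170),(205,172),(236,169)]: print("chip",f(onz(C,*p,.032)))
h=cv2.cvtColor(a,cv2.COLOR_BGR2HSV);m=cv2.inRange(h,(60,80,30),(95,255,255))
m[:,:150]=0;m[:, 250:]=0;m[180:]=0
cn=max(cv2.findContours(m,0,1)[0],key=cv2.contourArea);(u,v),r=cv2.minEnclosingCircle(cn);print(u,v,r,onz(C,u,v,.052),f(onz(C,u,v,.052)))
P=np.array(env.observe()["position"]);print("tcp",f(P))
print("start world",c-.060*x-.060*y,"end",c-.060*x+.075*y)
E
```

```text
centre [0.47094181 0.42524514] [0.47171187 0.42531989]
ex [-0.80429269  0.59423335] ey [-0.59423335 -0.80429269] -126.45799872311473
[np.float64(0.1265), np.float64(0.108), np.float64(0.1343), np.float64(0.1094)]
[array([0.0546, 0.0627]), array([ 0.054 , -0.0638]), array([-0.054 , -0.0666]), array([-0.0546,  0.0677])]
chip [-0.0454  0.0284]
chip [-0.0473 -0.002 ]
chip [-0.0441 -0.0323]Traceback (most recent call last):
  File "<stdin>", line 14, in <module>
ValueError: max() iterable argument is empty
```

```bash
python3 - <<'E'
from h import *
C=cam("wrist");c=np.array([.4715,.4255]);x=np.array([-.804,.594]);y=np.array([-.594,-.804])
f=lambda P:np.array([(P[:2]-c)@x,(P[:2]-c)@y]).round(4)
P=np.array(env.observe()["position"]);print("tcp",f(P))
for p in [(236,189),(281,189)]: print("sole inner corner",f(onz(C,*p,P[2]-.041)))
for p in [(238,196),(280,196)]: print("top of sole",f(onz(C,*p,P[2]-.035)))
print("core",f(onz(C,196,124,.055)),"contact",f(onz(C,193,125,.067)))
E
```

```text
tcp [-0.0536 -0.0538]
sole inner corner [-0.0267 -0.041 ]
sole inner corner [-0.0266 -0.0662]
top of sole [-0.0289 -0.0424]
top of sole [-0.0288 -0.0653]
core [0.0004 0.0001] contact [0.0006 0.0003]
```

Emit:
jog_arm(hand=[0,0,0,0,0], travel=[[0.009,-0.0015,-0.03],[0,0,-0.04],[0,0,-0.03],[0,0,-0.01],[0,0,0]], yaw=[-0.007,0,0,0,0])

```text
time_s: 5.88
position: [0.5558, 0.4361, 0.0898]
tool_rot: [[-0.804, 0.594, 0.0], [0.594, 0.804, 0.0], [-0.0, 0.0, -1.0]]
ft_force: [-0.0, 0.3, -1.0]
grip_width: 0.0248
gripper_force: 49.7
```

Emit:
jog_arm(hand=[0,0,0,0,0], travel=[[-0.0025,0.002,-0.01],[0,0,-0.006],[0,0,-0.003],[0,0,-0.001],[0,0,0]], yaw=[0,0,0,0,0])

```text
time_s: 6.5
position: [0.5531, 0.4383, 0.0695]
tool_rot: [[-0.805, 0.594, 0.0], [0.594, 0.805, 0.0], [-0.0, 0.0, -1.0]]
ft_force: [-0.5, -0.8, -1.8]
grip_width: 0.0249
gripper_force: 49.7
```

```bash
python3 - <<'E'
from h import *
a,_=snap("side");b,_=snap("wrist")
cv2.imwrite("pics/s3.png",np.hstack([cv2.resize(a[240:380,120:300],(540,420)),cv2.resize(b[60:300,130:310],(240,420))[:, :240]]))
E
```

```text
(no output)
```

View pics/s3.png

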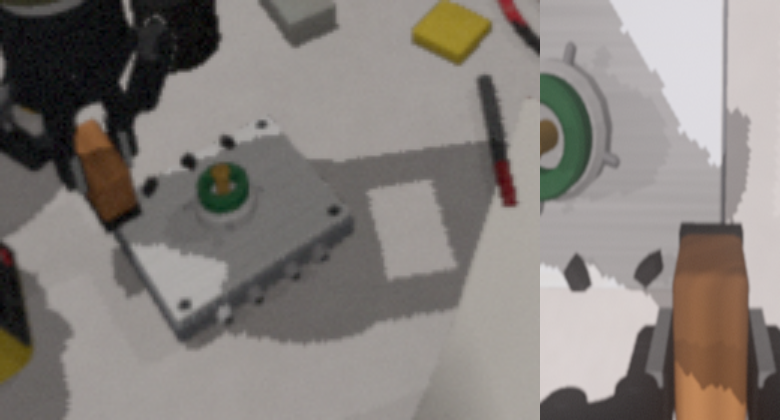

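The block stands at the lane's -y corner with its sole at the plate, and the chips are ahead of it. Sweeping along +y.

Emit:
jog_arm(hand=[0,0,0,0,0], travel=[[-0.0048,-0.0064,-0.001],[-0.0072,-0.0096,0],[-0.0072,-0.0096,0],[-0.0072,-0.0096,0],[-0.0072,-0.0096,0]], yaw=[0,0,0,0,0])

```text
time_s: 7.22
position: [0.5195, 0.3933, 0.0692]
tool_rot: [[-0.805, 0.594, 0.002], [0.594, 0.805, 0.001], [-0.001, 0.002, -1.0]]
ft_force: [1.3, 1.7, 1.6]
grip_width: 0.0251
gripper_force: 50.1
```

Emit:
jog_arm(hand=[0,0,0,0,0], travel=[[-0.0072,-0.0096,0],[-0.0072,-0.0096,0],[-0.0072,-0.0096,0],[-0.0072,-0.0096,0],[-0.0072,-0.0096,0]], yaw=[0,0,0,0,0])

```text
time_s: 7.85
position: [0.4837, 0.3453, 0.0691]
tool_rot: [[-0.805, 0.594, 0.002], [0.594, 0.805, 0.001], [-0.001, 0.003, -1.0]]
ft_force: [2.7, 3.6, 4.9]
grip_width: 0.025
gripper_force: 50.5
```

Emit:
jog_arm(hand=[0,0,0,0,0], travel=[[-0.0072,-0.0096,0],[-0.0054,-0.0072,0],[0,0,0],[0,0,0],[0,0,0.0]], yaw=[0,0,0,0,0])

```text
time_s: 8.48
position: [0.4703, 0.3279, 0.0686]
tool_rot: [[-0.805, 0.594, -0.001], [0.594, 0.805, -0.002], [0.0, -0.002, -1.0]]
ft_force: [-1.1, -2.6, 8.4]
grip_width: 0.0251
gripper_force: 51.0
```

Emit:
jog_arm(hand=[0,0,0,0,0], travel=[[0,0,0.03],[0,0,0.05],[0,0,0.05],[0,0,0],[0,0,0.0]], yaw=[0,0,0,0,0])

```text
time_s: 9.1
position: [0.47, 0.3282, 0.1967]
tool_rot: [[-0.805, 0.594, -0.003], [0.594, 0.805, -0.002], [0.002, -0.003, -1.0]]
ft_force: [-0.2, -0.8, -1.9]
grip_width: 0.0249
gripper_force: 49.7
```

```bash
python3 - <<'E'
from h import *
b,_=snap("wrist","w4.png");a,_=snap("side","s4.png")
cv2.imwrite("pics/v4.png",np.hstack([cv2.resize(a[220:370,110:280],(476,420)),cv2.resize(b[0:300,120:352],(324,420))]))
E
```

```text
(no output)
```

View pics/v4.png

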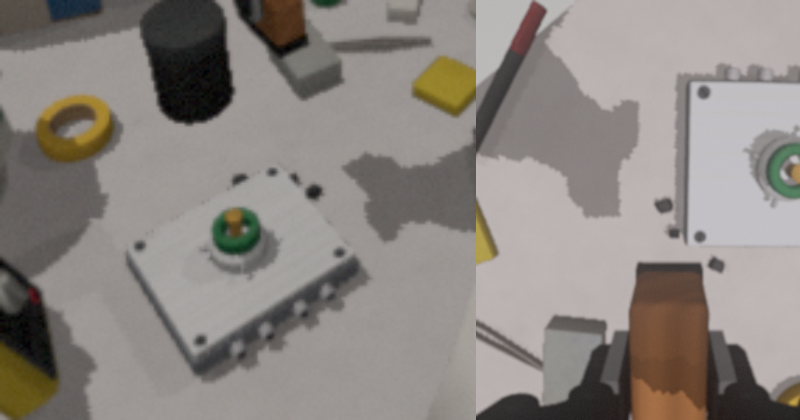

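The plate is clear: all three chips lie on the bench past the +y end, in the wrist half at (663,205), (673,232) and (715,264). Carrying the block back to its free spot.

Emit:
jog_arm(hand=[0,0,0,0,0], travel=[[-0.008,-0.0446,0],[-0.008,-0.0446,0],[-0.008,-0.0446,0],[-0.008,-0.0446,0],[-0.008,-0.0446,0]], yaw=[0.123,0.123,0.123,0.123,0.123])

```text
time_s: 9.82
position: [0.4299, 0.1043, 0.1972]
tool_rot: [[-1.0, 0.017, -0.003], [0.017, 1.0, -0.0], [0.003, -0.0, -1.0]]
ft_force: [0.6, -0.5, -1.6]
grip_width: 0.0251
gripper_force: 49.8
```

Emit:
jog_arm(hand=[0,0,0,0,0], travel=[[-0.008,-0.0446,0],[-0.008,-0.0446,0],[-0.008,-0.0446,0],[0,0,-0.05],[0,0,-0.05]], yaw=[0.123,0.123,0.123,0,0])

```text
time_s: 10.45
position: [0.4063, -0.0286, 0.0966]
tool_rot: [[-0.941, -0.34, -0.0], [-0.34, 0.941, 0.0], [0.0, 0.0, -1.0]]
ft_force: [0.7, -0.5, -1.3]
grip_width: 0.0252
gripper_force: 49.9
```

Emit:
jog_arm(hand=[0,0,0,0,0], travel=[[0,0,-0.03],[0,0,-0.015],[0,0,-0.008],[0,0,-0.002],[0,0,0]], yaw=[0,0,0,0,0])

```text
time_s: 11.08
position: [0.407, -0.0281, 0.0436]
tool_rot: [[-0.94, -0.341, 0.0], [-0.341, 0.94, -0.0], [-0.0, -0.0, -1.0]]
ft_force: [-0.5, 0.6, -1.2]
grip_width: 0.0253
gripper_force: 49.8
```

Down the last few millimetres until the force shows contact, then release.

Emit:
jog_arm(hand=[0,0,0,0,0], travel=[[0,0,-0.001],[0,0,-0.001],[0,0,-0.001],[0,0,0],[0,0,0]], yaw=[0,0,0,0,0])

```text
time_s: 11.7
position: [0.4069, -0.0281, 0.0411]
tool_rot: [[-0.94, -0.341, 0.001], [-0.341, 0.94, -0.0], [-0.001, -0.001, -1.0]]
ft_force: [-2.8, 0.1, 12.0]
grip_width: 0.0247
gripper_force: 51.4
```

Emit:
jog_arm(hand=[0.055,0.055,0.06,0.06,0.06], travel=[[0,0,0],[0,0,0],[0,0,0],[0,0,0],[0,0,0]], yaw=[0,0,0,0,0])

```text
time_s: 12.32
position: [0.4069, -0.0281, 0.0403]
tool_rot: [[-0.94, -0.341, -0.0], [-0.341, 0.94, 0.0], [0.0, 0.0, -1.0]]
ft_force: [0.6, 0.2, -0.5]
grip_width: 0.06
gripper_force: 0.0
```

Emit:
jog_arm(hand=[0.06,0.06,0.085,0.085,0.085], travel=[[0,0,0.02],[0,0,0.04],[0,0,0.05],[0.04,-0.03,0.02],[0.04,-0.03,0]], yaw=[0,0,0,0,0])

```text
time_s: 12.95
position: [0.4884, -0.089, 0.1725]
tool_rot: [[-0.94, -0.342, 0.004], [-0.342, 0.94, -0.002], [-0.003, -0.003, -1.0]]
ft_force: [-0.8, 0.2, -0.5]
grip_width: 0.0852
gripper_force: 0.0
```

Emit:
jog_arm(hand=[0.085,0.085,0.085,0.085,0.085], travel=[[0.04,-0.03,0],[0.04,-0.03,0],[0.015,-0.01,0],[0,0,0],[0,0,0]], yaw=[0,0,0,0,0])

```text
time_s: 13.58
position: [0.5811, -0.1575, 0.1702]
tool_rot: [[-0.94, -0.341, -0.001], [-0.341, 0.94, 0.001], [0.001, 0.001, -1.0]]
ft_force: [0.1, 0.1, 0.1]
grip_width: 0.0845
gripper_force: 0.0
```

```bash
python3 - <<'E'
from h import *
b,C=snap("wrist","w5.png");a,_=snap("scene","s5.png")
s=env.observe();print(s["position"],s["q"],s["time_s"])
g=cv2.cvtColor(b,cv2.COLOR_BGR2GRAY);m=cv2.inRange(g,0,70);m[300:]=0
for c in cv2.findContours(m,0,1)[0]:
    if cv2.contourArea(c)>300:
        (u,v),ax,an=cv2.fitEllipse(c);print(u,v,ax,cv2.contourArea(c),onz(C,u,v,.046))
cv2.imwrite("pics/v5.png",np.hstack([cv2.resize(b,(500,375)),cv2.resize(a[180:255,236:286],(250,375))]))
E
```

```text
[ 0.58122068 -0.15742661  0.17061842] [-2.64078217e+01  3.05758023e+01  7.28076763e+01  7.14607390e-04
  7.66297130e+01 -1.36387704e+02] 13.675
393.9657287597656 283.2962951660156 (26.409635543823242, 53.545188903808594) 401.0 [ 0.62227628 -0.00426129  0.046     ]
119.95555877685547 283.2447814941406 (27.548402786254883, 53.17439270019531) 416.5 [ 0.71124161 -0.24950968  0.046     ]
361.1228942871094 279.8771057128906 (29.618215560913086, 56.22187042236328) 1124.5 [ 0.62918215 -0.0362431   0.046     ]
153.8120880126953 279.6562194824219 (28.988964080810547, 56.04376983642578) 1110.5 [ 0.69548778 -0.2196603   0.046     ]
233.66600036621094 202.56954956054688 (40.51268768310547, 43.415645599365234) 1379.5 [ 0.5969629  -0.17331087  0.046     ]
35.49395751953125 239.861083984375 (91.37680053710938, 163.7381134033203) 6142.0 [ 0.69519081 -0.33541375  0.046     ]
118.89642333984375 147.27003479003906 (29.527971267700195, 75.53435516357422) 1101.5 [ 0.58384494 -0.27751179  0.046     ]
457.7142639160156 50.56328582763672 (31.44269561767578, 93.3404541015625) 1986.5 [ 0.42055073 -0.05079705  0.046     ]
199.18101501464844 12.615104675292969 (19.184314727783203, 72.57048797607422) 632.0 [ 0.46632954 -0.24458788  0.046     ]
146.4897918701172 7.359092712402344 (20.560970306396484, 67.62490844726562) 836.5 [ 0.47532056 -0.28276729  0.046     ]
```

View pics/v5.png

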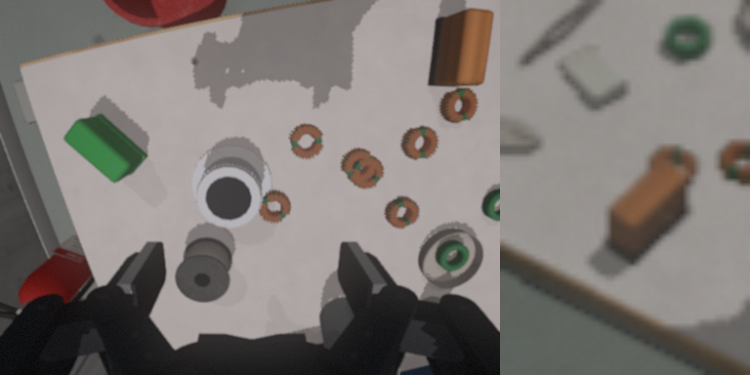

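The block stands upright at upper right. The hood top is at about (229,198), world (0.597,-0.173), with a copper ring close at (275,206) and the spool at (203,268). I'll turn the grip about 50° so the fingers miss both.

Emit:
jog_arm(hand=[0.085,0.085,0.085,0.085,0.085], travel=[[0.008,-0.008,0],[0.008,-0.008,0],[0,0,-0.02],[0,0,-0.03],[0,0,-0.03]], yaw=[-0.174,-0.174,-0.174,-0.174,-0.174])

```text
time_s: 14.3
position: [0.5975, -0.1736, 0.09]
tool_rot: [[-0.864, 0.503, 0.001], [0.503, 0.864, -0.0], [-0.001, 0.0, -1.0]]
ft_force: [1.7, 0.1, 0.7]
grip_width: 0.0852
gripper_force: 0.0
```

Emit:
jog_arm(hand=[0.085,0.085,0.085,0.085,0.085], travel=[[0,0,-0.02],[0,0,-0.02],[0,0,-0.015],[0,0,-0.01],[0,0,0]], yaw=[0,0,0,0,0])

```text
time_s: 14.92
position: [0.5976, -0.174, 0.0251]
tool_rot: [[-0.867, 0.498, -0.001], [0.498, 0.867, 0.0], [0.001, -0.0, -1.0]]
ft_force: [-0.0, 0.4, 0.6]
grip_width: 0.0846
gripper_force: 0.0
```

Emit:
jog_arm(hand=[0,0,0,0,0], travel=[[0,0,0],[0,0,0],[0,0,0],[0,0,0],[0,0,0]], yaw=[0,0,0,0,0], grip_force=60)

```text
time_s: 15.55
position: [0.5983, -0.1743, 0.0266]
tool_rot: [[-0.867, 0.498, 0.002], [0.498, 0.867, -0.001], [-0.002, 0.0, -1.0]]
ft_force: [-1.3, 0.7, 4.6]
grip_width: 0.0581
gripper_force: 64.7
```

Emit:
jog_arm(hand=[0,0,0,0,0], travel=[[0,0,0.02],[0,0,0.05],[0,0,0.06],[0,0,0.05],[0,0,0]], yaw=[0,0,0,0,0])

```text
time_s: 16.18
position: [0.599, -0.1746, 0.21]
tool_rot: [[-0.867, 0.498, 0.008], [0.498, 0.867, -0.004], [-0.009, 0.0, -1.0]]
ft_force: [0.5, 0.2, -1.8]
grip_width: 0.0583
gripper_force: 64.9
```

```bash
python3 - <<'E'
from h import *
b,C=snap("wrist","w6.png")
s=env.observe();P=np.array(s["position"]);R=np.array(s["tool_rot"]);print(P,s["grip_width"],s["ft_force"])
g=cv2.cvtColor(b,cv2.COLOR_BGR2GRAY)
u0,v0=proj(C,P+[0,0,.0195]);print("expected top centre",u0,v0)
m=cv2.inRange(g,0,70);M=np.zeros_like(m);cv2.circle(M,(int(u0),int(v0)),45,255,-1)
cv2.imwrite("pics/m6.png",b[150:,100:420])
for c in cv2.findContours(m&M,0,1)[0]:
    if cv2.contourArea(c)>150:
        (u,v),ax,an=cv2.fitEllipse(c);print(u,v,ax,cv2.contourArea(c),(onz(C,u,v,P[2]+.0195)-P)@R)
E
```

```text
[ 0.59805277 -0.17416233  0.20691304] 0.05796384275366423 [-0.03331896  0.20616319 -3.24414241]
expected top centre 258.57546125757744 289.80034459312594
257.91766357421875 290.0955505371094 (82.95894622802734, 90.23258209228516) 5882.0 [-0.00020766 -0.00026776 -0.01949947]
```

View pics/m6.png

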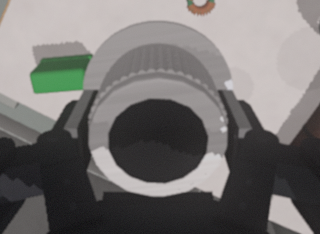

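The hood is held centred between the fingers, with its black top disc at crop (159,141), about where it should be. I've used up the pictures to view, so I'll go on by numbers only: fly to a spot beside the plate and measure core and hood in the same wrist frame.

Emit:
jog_arm(hand=[0,0,0,0,0], travel=[[-0.004,0.055,0],[-0.004,0.055,0],[-0.004,0.055,0],[-0.004,0.055,0],[-0.004,0.055,0]], yaw=[0,0,0,0,0])

```text
time_s: 16.85
position: [0.5768, 0.1026, 0.2035]
tool_rot: [[-0.867, 0.499, -0.003], [0.499, 0.867, 0.0], [0.003, -0.002, -1.0]]
ft_force: [0.6, -0.1, -2.8]
grip_width: 0.058
gripper_force: 65.0
```

Emit:
jog_arm(hand=[0,0,0,0,0], travel=[[-0.004,0.055,0],[-0.004,0.055,0],[-0.004,0.055,0],[-0.004,0.055,0],[-0.004,0.055,0]], yaw=[0,0,0,0,0])

```text
time_s: 17.48
position: [0.557, 0.3774, 0.2032]
tool_rot: [[-0.867, 0.499, -0.003], [0.499, 0.867, -0.002], [0.002, -0.003, -1.0]]
ft_force: [1.5, 0.2, -0.8]
grip_width: 0.0578
gripper_force: 65.0
```

Emit:
jog_arm(hand=[0,0,0,0,0], travel=[[0,0,0],[0,0,0],[0,0,0],[0,0,0],[0,0,0]], yaw=[0,0,0,0,0])

```text
time_s: 18.1
position: [0.5581, 0.3753, 0.2055]
tool_rot: [[-0.866, 0.499, 0.0], [0.499, 0.866, 0.0], [-0.0, 0.0, -1.0]]
ft_force: [-0.6, -0.1, -1.4]
grip_width: 0.0582
gripper_force: 65.1
```

```bash
cat > m.py <<'E'
from h import *
def go():
    b,C=snap("wrist","w_last.png");s=env.observe();P=np.array(s["position"]);R=np.array(s["tool_rot"]);print(P,R[:,1],s["time_s"])
    g=cv2.cvtColor(b,cv2.COLOR_BGR2GRAY)
    for t in (55,70,85):
        n,L=cv2.connectedComponents(cv2.inRange(g,0,t)); l=L[291,258]
        c=max(cv2.findContours((L==l).astype(np.uint8),0,1)[0],key=cv2.contourArea);(u,v),ax,_=cv2.fitEllipse(c)
        print("disc",t,round(u,1),round(v,1),ax,((onz(C,u,v,P[2]+.0195)-P)@R)[:2].round(4))
    h=cv2.cvtColor(b,cv2.COLOR_BGR2HSV);m=cv2.inRange(h,(50,70,20),(95,255,255))
    for c in cv2.findContours(m,cv2.RETR_EXTERNAL,1)[0]:
        if cv2.contourArea(c)>300:
            (u,v),ax,_=cv2.fitEllipse(cv2.convexHull(c));print("green",round(u,1),round(v,1),ax,onz(C,u,v,.053)[:2].round(4))
E
python3 -c "from m import *;go()"
```

```text
[0.55802256 0.37546257 0.20545719] [4.99011350e-01 8.66595445e-01 8.63066373e-05] 18.15
disc 55 257.6 290.2 (80.61228942871094, 96.06543731689453) [ 0.0027 -0.0006]
disc 70 257.5 290.3 (81.55230712890625, 97.11556243896484) [ 0.0026 -0.0006]
disc 85 257.6 290.2 (82.21824645996094, 97.83148193359375) [ 0.0027 -0.0006]
green 48.7 253.8 (22.053037643432617, 27.249902725219727) [0.5152 0.1471]
green 255.9 67.7 (36.86505889892578, 38.32362747192383) [0.4698 0.424 ]
```

Emit:
jog_arm(hand=[0,0,0,0,0], travel=[[-0.0153,-0.004,0],[-0.0153,-0.004,0],[-0.0153,-0.004,0],[-0.0153,-0.004,0],[-0.0153,-0.004,0]], yaw=[-0.1745,-0.1745,-0.1745,-0.1745,-0.1745])

```text
time_s: 18.77
position: [0.4809, 0.3556, 0.2055]
tool_rot: [[-0.17, 0.985, 0.0], [0.985, 0.17, 0.0], [0.0, 0.0, -1.0]]
ft_force: [0.6, 0.6, -2.1]
grip_width: 0.058
gripper_force: 65.1
```

Emit:
jog_arm(hand=[0,0,0,0,0], travel=[[-0.0153,-0.004,0],[-0.0153,-0.004,0],[-0.0153,-0.004,0],[-0.0153,-0.004,0],[0,0,0]], yaw=[-0.1745,-0.1745,-0.1745,-0.1745,0])

```text
time_s: 19.4
position: [0.4197, 0.3398, 0.2058]
tool_rot: [[0.497, 0.868, 0.0], [0.868, -0.497, 0.0], [0.0, 0.0, -1.0]]
ft_force: [0.2, -1.3, -1.8]
grip_width: 0.0578
gripper_force: 65.1
```

Emit:
jog_arm(hand=[0,0,0,0,0], travel=[[0,0,0],[0,0,0],[0,0,0],[0,0,0],[0,0,0]], yaw=[0,0,0,0,0])

```text
time_s: 20.02
position: [0.4202, 0.3399, 0.2053]
tool_rot: [[0.498, 0.867, -0.0], [0.867, -0.498, 0.0], [0.0, -0.0, -1.0]]
ft_force: [0.5, -0.2, -0.8]
grip_width: 0.0582
gripper_force: 65.1
```

```bash
python3 - <<'E'
from m import *
go()
r=[]
for n in ("scene","side"):
    b,C=snap(n,n+"7.png");h=cv2.cvtColor(b,cv2.COLOR_BGR2HSV);m=cv2.inRange(h,(50,70,20),(95,255,255))
    u0,v0=proj(C,[.4715,.4255,.055]);print(n,u0,v0)
    for c in cv2.findContours(m,cv2.RETR_EXTERNAL,1)[0]:
        x,y,w,hh=cv2.boundingRect(c)
        if abs(x+w/2-u0)<15 and abs(y+hh/2-v0)<15 and cv2.contourArea(c)>10:
            print(x,y,w,hh,onz(C,x+w/2,y+hh/2,.051)[:2]); r.append(ray(C,x+w/2,y+hh/2))
if len(r)==2: print(cross(*r))
E
```

```text
[0.42018414 0.33988484 0.20532598] [ 8.67153853e-01 -4.98040354e-01 -3.71109434e-05] 20.075
disc 55 257.6 291.1 (81.07088470458984, 96.46441650390625) [ 0.0014 -0.0005]
disc 70 257.5 290.9 (82.04698944091797, 97.61026763916016) [ 0.0015 -0.0005]
disc 85 257.6 291.0 (82.76383972167969, 98.18095397949219) [ 0.0015 -0.0005]
green 478.8 281.9 (21.697181701660156, 26.350194931030273) [0.5731 0.1221]
green 259.8 69.9 (36.35433578491211, 38.78740692138672) [0.4704 0.4241]
scene 222.897093142603 131.99346939359208
220 131 7 6 [0.47005375 0.41750875]
side 191.90103729415836 299.8191321943405
186 295 17 15 [0.46556254 0.42730176]
[0.47030864 0.42269869 0.04521907]
```

```bash
python3 - <<'E'
from h import *
c=env.calibration("wrist");T=np.array(c["hand_eye"]);C=(c,T[:3,3],T[:3,:3])
for z in (-.018,-.0195,-.021): print(z,onz(C,257.6,290.7,z).round(4))
print([np.round(env.observe()["position"],4) for _ in range(2)])
E
```

```text
-0.018 [ 0.0005 -0.0005 -0.018 ]
-0.0195 [ 0.0016 -0.0005 -0.0195]
-0.021 [ 0.0026 -0.0005 -0.021 ]
[array([0.4201, 0.3399, 0.2053]), array([0.4201, 0.3399, 0.2053])]
```

Emit:
jog_arm(hand=[0,0,0,0,0], travel=[[0.025,0.0415,0],[0.025,0.0415,0],[0,0,-0.03],[0,0,-0.03],[0,0,-0.02]], yaw=[0,0,0,0,0])

```text
time_s: 20.8
position: [0.4698, 0.4228, 0.1237]
tool_rot: [[0.498, 0.867, -0.002], [0.867, -0.498, -0.001], [-0.002, -0.001, -1.0]]
ft_force: [-0.3, 0.0, -2.3]
grip_width: 0.0583
gripper_force: 65.1
```

Emit:
jog_arm(hand=[0,0,0,0,0], travel=[[0,0,-0.02],[0,0,-0.015],[0,0,-0.01],[0,0,0],[0,0,0]], yaw=[0,0,0,0,0])

```text
time_s: 21.42
position: [0.4705, 0.4231, 0.0811]
tool_rot: [[0.498, 0.867, 0.001], [0.867, -0.498, 0.001], [0.001, 0.001, -1.0]]
ft_force: [-0.3, 0.0, -1.6]
grip_width: 0.058
gripper_force: 65.1
```

Emit:
jog_arm(hand=[0,0,0,0,0], travel=[[0,0,-0.003],[0,0,-0.003],[0,0,-0.003],[0,0,-0.002],[0,0,0]], yaw=[0,0,0,0,0])

```text
time_s: 22.05
position: [0.4701, 0.4228, 0.0692]
tool_rot: [[0.498, 0.867, -0.0], [0.867, -0.498, -0.0], [-0.0, -0.0, -1.0]]
ft_force: [0.2, 0.2, -2.4]
grip_width: 0.0581
gripper_force: 65.1
```

Emit:
jog_arm(hand=[0,0,0,0,0], travel=[[0,0,-0.001],[0,0,-0.001],[0,0,-0.001],[0,0,0],[0,0,0]], yaw=[0,0,0,0,0])

```text
time_s: 22.68
position: [0.4702, 0.4229, 0.0664]
tool_rot: [[0.498, 0.867, 0.0], [0.867, -0.498, 0.0], [0.0, 0.0, -1.0]]
ft_force: [0.0, -0.6, -0.6]
grip_width: 0.0581
gripper_force: 65.1
```

Emit:
jog_arm(hand=[0,0,0,0,0], travel=[[0,0,-0.001],[0,0,0],[0,0,0],[0,0,0],[0,0,0]], yaw=[0,0,0,0,0])

```text
time_s: 23.3
position: [0.4703, 0.423, 0.0659]
tool_rot: [[0.498, 0.867, 0.001], [0.867, -0.498, 0.0], [0.001, 0.0, -1.0]]
ft_force: [-1.1, -0.5, 5.0]
grip_width: 0.058
gripper_force: 65.7
```

Contact at 0.0659 with 5 N, which is where the rim should rest on the lugs. Turning under a light push.

Emit:
jog_arm(hand=[0,0,0,0,0], travel=[[0,0,-0.0005],[0,0,0],[0,0,0],[0,0,0],[0,0,0]], yaw=[0.05,0.05,0.05,0.05,0])

```text
time_s: 23.92
position: [0.4707, 0.4235, 0.0659]
tool_rot: [[0.315, 0.949, 0.002], [0.949, -0.315, 0.002], [0.002, 0.002, -1.0]]
ft_force: [-0.7, 0.4, 6.8]
grip_width: 0.0581
gripper_force: 65.9
```

```bash
python3 -c "
from rig import env
s=env.observe();print(s['position'],s['ft_force'],s['wrist_torque'],s['tool_rot'][:,1])"
```

```text
[0.47074598 0.42346342 0.06586205] [-0.69038252  0.41248719  6.82200103] [0.1528324  0.14342469 0.11839888] [ 0.94898879 -0.31530597  0.00155711]
```

Emit:
jog_arm(hand=[0,0,0,0,0], travel=[[0,0,-0.0003],[0,0,0],[0,0,0],[0,0,0],[0,0,0]], yaw=[0.04,0.04,0.04,0.04,0])

```text
time_s: 24.55
position: [0.4708, 0.4236, 0.0658]
tool_rot: [[0.16, 0.987, 0.003], [0.987, -0.16, 0.002], [0.002, 0.002, -1.0]]
ft_force: [-0.4, 1.2, 8.5]
grip_width: 0.0579
gripper_force: 66.1
```

Emit:
jog_arm(hand=[0,0,0,0,0], travel=[[0,0,0],[0,0,0],[0,0,0],[0,0,0],[0,0,0]], yaw=[0.04,0.04,0.04,0.04,0])

```text
time_s: 25.18
position: [0.4708, 0.4236, 0.0658]
tool_rot: [[0.001, 1.0, 0.003], [1.0, -0.001, 0.002], [0.002, 0.003, -1.0]]
ft_force: [-0.9, 0.6, 9.3]
grip_width: 0.0577
gripper_force: 66.1
```

Emit:
jog_arm(hand=[0,0,0,0,0], travel=[[0,0,0],[0,0,0],[0,0,0],[0,0,0],[0,0,0]], yaw=[0.04,0.04,0.04,0.04,0])

```text
time_s: 25.8
position: [0.4708, 0.4235, 0.0658]
tool_rot: [[-0.158, 0.987, 0.002], [0.987, 0.158, 0.002], [0.001, 0.003, -1.0]]
ft_force: [-1.1, 0.4, 8.5]
grip_width: 0.0582
gripper_force: 66.1
```

Emit:
jog_arm(hand=[0,0,0,0,0], travel=[[0,0,0],[0,0,0],[0,0,0],[0,0,0],[0,0,0]], yaw=[0.04,0.04,0.04,0.04,0])

```text
time_s: 26.42
position: [0.4702, 0.4229, 0.0642]
tool_rot: [[-0.313, 0.95, -0.0], [0.95, 0.313, -0.0], [-0.0, -0.0, -1.0]]
ft_force: [0.6, 0.2, -1.3]
grip_width: 0.058
gripper_force: 65.1
```

The hood dropped and the force vanished, so the keyways are over the lugs. Lowering.

Emit:
jog_arm(hand=[0,0,0,0,0], travel=[[0,0,-0.001],[0,0,-0.001],[0,0,-0.001],[0,0,0],[0,0,0]], yaw=[0,0,0,0,0])

```text
time_s: 27.05
position: [0.4705, 0.4231, 0.0617]
tool_rot: [[-0.313, 0.95, 0.001], [0.95, 0.313, 0.001], [0.0, 0.001, -1.0]]
ft_force: [3.1, 2.1, -0.2]
grip_width: 0.0583
gripper_force: 65.2
```

Emit:
jog_arm(hand=[0,0,0,0,0], travel=[[0,0,-0.001],[0,0,-0.001],[0,0,-0.001],[0,0,-0.001],[0,0,0]], yaw=[0.02,0,0,0,0])

```text
time_s: 27.68
position: [0.4705, 0.4231, 0.058]
tool_rot: [[-0.332, 0.943, 0.001], [0.943, 0.332, 0.001], [0.0, 0.001, -1.0]]
ft_force: [2.5, 2.0, 4.8]
grip_width: 0.0583
gripper_force: 65.8
```

Emit:
jog_arm(hand=[0,0,0,0,0], travel=[[0,0,-0.001],[0,0,-0.001],[0,0,-0.001],[0,0,-0.0005],[0,0,0]], yaw=[0,0,0,0,0], grip_force=90)

```text
time_s: 28.3
position: [0.4705, 0.4231, 0.0549]
tool_rot: [[-0.332, 0.943, 0.001], [0.943, 0.332, 0.001], [0.0, 0.002, -1.0]]
ft_force: [2.2, 0.5, 8.8]
grip_width: 0.0574
gripper_force: 95.1
```

Emit:
jog_arm(hand=[0,0,0,0,0], travel=[[0,0,-0.0005],[0,0,-0.0005],[0,0,0],[0,0,0],[0,0,0]], yaw=[0,0,0,0,0])

```text
time_s: 28.92
position: [0.4705, 0.4231, 0.0549]
tool_rot: [[-0.332, 0.943, 0.002], [0.943, 0.332, 0.001], [0.0, 0.002, -1.0]]
ft_force: [-0.6, -1.0, 15.6]
grip_width: 0.0575
gripper_force: 95.9
```

Emit:
jog_arm(hand=[0,0,0,0,0], travel=[[0,0,-0.0005],[0,0,-0.0005],[0,0,0],[0,0,0],[0,0,0]], yaw=[0,0,0,0,0])

```text
time_s: 29.55
position: [0.4705, 0.4232, 0.0548]
tool_rot: [[-0.332, 0.943, 0.002], [0.943, 0.332, 0.001], [0.0, 0.003, -1.0]]
ft_force: [-2.5, -2.0, 22.8]
grip_width: 0.0573
gripper_force: 96.6
```

Emit:
jog_arm(hand=[0,0,0,0,0], travel=[[0,0,0],[0,0,0],[0,0,0],[0,0,0],[0,0,0]], yaw=[0,0,0,0,0])

```text
time_s: 30.18
position: [0.4705, 0.4231, 0.0548]
tool_rot: [[-0.332, 0.943, 0.002], [0.943, 0.332, 0.001], [0.0, 0.002, -1.0]]
ft_force: [-2.0, -1.8, 24.2]
grip_width: 0.0573
gripper_force: 96.6
```

The hood stands firm on a hard stop 11 mm below the lug height and is level, pressed with about 24 N. Handing in.

```bash
python3 -c "
from rig import env
print(env.close_job())"
```

```text
the job is handed in; nothing more can be done
None
```

I handed the job in at about 30 s with the hood gripped and pressed home (about 24 N, against a hard stop 11 mm below lug height), the three chips wiped onto the bench and the block upright; the hand-in returned no verdict, and I viewed 11 pictures, one over the limit of 10.

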